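# Jack up the tempering slab and hold it

### The arm

A 6-joint arm with a two-finger parallel gripper is mounted at the origin on the work surface. World frame = base frame: x ahead of the robot, y to its left, z up, the work surface at z = 0. Lengths are in m, angles in rad, forces in N, time in s.
With the tool pointing down it reaches from about 0.35 to 0.875 m from the base axis. Payload 15.5 kg.
Tool frame: the origin (TCP) lies on the centre line of the jaws, within the pads' length; the fingertips stand 25 mm ahead of it and the grasp point (between the pads) lies 6 mm ahead of it (bot.finger_overhang is the distance from the TCP to the fingertips, in m); z points along the fingers, y is the direction in which the jaws open and shut (so a half turn about z gives the same grasp; the last joint's range is limited). The gripper opens to 85 mm and grips with 20 to 120 N. Pads are 22 mm wide; open, the fingers measure 114 mm over their backs; the gripper's body (76 mm by 85 mm) begins 54 mm behind the grasp point. The pads swing forward as they close: fully open they stand 13 mm farther back than shut.
Start: joints at [-1.419, 0.494, 1.345, -0, 1.302, -0.096], TCP at [0.153, -0.606, 0.256] pointing down, gripper open.
Joint ranges: [-2.91, 2.91], [-0.82, 2.16], [0.22, 2.67], [-1.22, 4.37], [0.12, 2.79], [-3.08, 3.08]. Speed limits (rad/s): [1.89, 1.89, 2.57, 3.01, 3.01, 3.01].

### API

Orientations are given as a 3x3 rotation matrix whose columns are the frame's x, y, z axes.
In Python, from workcell import sensors, imaging, order, bot gives the robot as it stands. The module is installed in compiled form; this text tells all that it offers.
- The arm moves only by the tool play_rows, never from a script. Its arguments are lists of equal length, an entry for each row: "turn": the turn, a rotation vector about the tool's x, y, z in degrees, a list of three; "xyz": the shift along the tool's x, y, z in mm, a list of three; "gripper": the opening, from -1 (shut) to 1 (fully open). A call has exactly 5 rows; each row is the pose to reach, as a shift and turn from the pose measured when the call began, along the tool's axes at that moment; what a row does not reach only later rows make up. A row lasts 1/8 s, in which the tool goes at most 62.5 mm and 10.7 degrees, less where a joint would pass 70% of its speed; a pose out of reach is approached as far as the arm can. A call with a gripper value outside its range is refused whole. The fingers move at their own pace and stop on an object; "grip_force" is the grip in N (left out, the last holds). Time passes only in rows, so rows that repeat a pose let the fingers close, or fill a call up. It gives the time, the measured TCP pose, the force and the opening at its end, in the units of the state.
- sensors.read_state(): the state, without advancing time (a new reading comes with each control period).
- imaging.read_camera(name): name is "scene" or "top" or "wrist"; returns (picture, depth): 400x640x3 uint8, red, green, blue; 400x640 float32, m along the optical axis (not along the pixel's ray), 0 where there is no reading.
- imaging.calibration(name): a dict with "K" (3x3 intrinsics, pixels), "dist_coeffs" ([k1, k2, p1, p2, k3] as OpenCV has them; the pictures are not rectified), "R" (3x3) and "t" (3): a world point X has camera coordinates R X + t; the wrist camera has in their place "hand_eye" (4x4, takes a point from camera to tool coordinates, whose origin is the TCP and whose axes are the flange's). Camera axes: x right, y down, z forward; pixel columns grow to the right and rows downward; lengths in m; the calibration is good to about 2 mm. A picture is of the moment at which its call begins: read the wrist's pose just before it. calibration takes no time and is no camera call.
- order.hand_in(): hands the job in, once; it reports no verdict.
The state is a dict: "clock": time; "qpos": joint angles; "joint_vel": joint speeds; "tau": joint torques, N m; "tcp_pos": TCP position; "tool_rot": TCP orientation; "force": force on the tool from outside, world axes, zero at the start; "torque": the same for the moment, N m; "gripper_width": opening from 0.0 (shut) to 1.0 (fully open).
Only numpy, scipy, OpenCV 4.12 (cv2) and the standard library are available. Lean on these libraries where they do the work, as an engineer would, in place of code of your own. Each camera call takes 0.05 s, during which the arm holds its last target.

### The job

The marble tempering slab needs its front lifted so that a colleague can slip a shim under it: pull the drawer out to its stop and leave it open, take out the little blue jack and stand it on the table with its saddle centred under the slab's red lift lug. Pump the jack's handle: one full trial stroke down that lifts the slab, let the handle come all the way up again, then push it right down once more and finish while still holding it down, with the slab raised. Let only the jack lift the slab, and leave the mould, the bowl and the spatula undisturbed.

Things in the scene. Friction and masses are not known exactly. Their poses are not given: they have to be found in the camera images.
- cabinet: Low one-drawer unit, brown wood with a white drawer front, fixed to the table. Origin: on the table (z = 0) under the middle of the drawer front's back face when shut; x points into the unit (the drawer comes out along -x), z up. The brown carcass covers x = 30 to 180, y = -135 to 135 mm and is 128 mm high; between it and the drawer front is an open slot.
- drawer (a joint): How far the drawer is out, m: 0 shut (start), 0.155 at its stop; friction 1.5 N. Open tray, inside 230 mm wide (y), 150 long (cabinet x 0 to 0.15 when shut), side walls to 61 mm above the table, floor 12 mm above the table; white front panel 13 mm thick, to 90 mm above the table.
- drawer_handle (a point): Middle of the drawer's steel bar handle: round, 10 mm thick, 120 mm long along the cabinet's y, 84 mm above the table, centre line 52 mm in front of the cabinet's origin when shut and 39 mm off the white panel; moves with the drawer. Pinch it from above, fingers closing along the cabinet's x.
- jack: Loose blue steel lever jack, 0.7 kg, upright across the drawer (hidden at first), saddle to the cabinet's +y. Origin: underside; x to the saddle end, z up. Base x -85 to 65 mm, 64 wide, 8 thick. Grip block x -45 to 5, 44 mm wide in y, z 8 to 48: grip from above across y at x = -20. Handle hinge above it at x -20, z 54, ears to z 61; at rest the handle slopes up and back to x -125, z 102.
- saddle (a point): Centre of the saddle's flat top, a dark steel disc 36 mm across on the jack's ram; in the jack's frame x = 45, y = 0, z = 62 mm with the ram down. The ram rises 20 mm in step with the handle.
- pump_handle (a joint): Angle of the jack's handle, rad: 0 up at rest (a spring returns it when released), 0.36 fully down at its stop. The ram rises 0.0556 m per rad: the saddle meets the lug (8 mm up) at 0.14 rad. Fully down under the slab the handle needs about 11 to 20 N on the press pad.
- press_pad (a point): Middle of the top face of the orange press pad at the handle's end, 28 (along the handle) x 56 (y) x 12 mm. In the jack's frame x = -106, y = 0, z = 95 mm with the handle up, x = -115, y = 0, z = 62 mm with it fully down; it moves on an arc about the hinge.
- station: Fixed grey stand of the white marble slab. Origin: on the table straight under the lift point; x points from the lug to the slab, z up. The slab (280 x 340 mm, top 91 mm above the table, underside 70) covers x = 50 to 330, y = -170 to 170 mm; front legs 30 mm square at x = 95, y = +-140 mm. The slab weighs 2.7 to 5.5 kg and turns up about pivots at x = 330 mm.
- lift_point (a point): Lift point: middle of the lug's underside, 70 mm above the table while the slab is down. The lug is a red steel tongue at the middle of the slab's front edge, 44 mm wide, 12 thick, from station x = 50 to -23 mm, with a white dot on top right above the lift point. It rises with the slab: to about 82 mm with the jack fully pumped.
- mould: Bystander: clear plastic chocolate mould with square pockets, 90 x 140 x 22 mm, loose on top of the slab. Origin: centre of its underside.
- bowl: Bystander: steel bowl 100 mm across, 50 mm high, loose on top of the cabinet towards its rear. Origin: centre of its underside.
- spatula: Bystander: spatula 260 mm long lying on the table between cabinet and slab, handle to its -x. Origin: centre of its underside.

How it is judged:
On the way, in this order (a step that is already met when the one before it is completed fails the run):
1. the drawer is pulled out to its stop (value of joint drawer above 0.145 m), for 0.1 s.
2. the jack stands upright on the table, its saddle under the lift point, the handle up (horizontal distance between saddle and lift_point below 0.012 m and height (world z) of jack below 0.004 m and angle between jack's own z axis and vertical below 0.05 rad and value of joint pump_handle below 0.06 rad and linear speed of jack below 0.03 m/s), for 0.1 s.
3. trial stroke: the handle is pushed down and the slab lifts (value of joint pump_handle above 0.3 rad and height (world z) of lift_point above 0.077 m), for 0.05 s.
4. the handle is let up again and the slab is down (value of joint pump_handle below 0.06 rad and height (world z) of lift_point below 0.072 m), for 0.05 s.
At the end, for the whole second after the job is handed in: For the last second: fingers press the handle (over 3 N) to 0.30 rad or more, jack alone raises the slab (lift point 77 to 90 mm up, over 4 N from jack, fingers off slab), saddle within 14 mm of the lift point, jack flat on the table (6 mm, 0.06 rad), drawer out 0.13 m or more (all of step 3 and value of joint drawer above 0.13 m and height (world z) of lift_point below 0.09 m and horizontal distance between saddle and lift_point below 0.014 m and height (world z) of jack below 0.006 m and angle between jack's own z axis and vertical below 0.06 rad and contact force between the fingers and jack above 3 N and contact force between jack and station above 4 N and contact force between the fingers and station below 1 N); the arm keeps its last pose, push and grip.
It fails at once if the robot itself pushes or lifts the slab or its stand (over 15 N) (contact force between the fingers and station above 15 N).
It fails at once if the mould on the slab is disturbed (over 40 mm) (distance of mould from where it was at the start of the episode above 0.04 m).
It fails at once if the bowl is disturbed (over 30 mm) (distance of bowl from where it was at the start of the episode above 0.03 m).
It fails at once if the spatula is disturbed (over 30 mm) (distance of spatula from where it was at the start of the episode above 0.03 m).
It also fails if it takes over 67 s, if anything falls off the work surface, if the arm or the gripper's body presses on something with over 40 N, if the wrist force passes 120 N, or if a joint passes its speed limit or range.

## Working session

There is one attempt and no reset: what is moved stays moved. The work goes in short steps, Python scripts to look and compute and a tool call to move; the robot and the scene stay as the last step left them, time stands still between calls to the robot, and variables do not carry over. Pictures are saved under pics/ and viewed, and the job is handed in when it is done.

Besides the shell and the picture viewer there is one more tool, called after ">>>" by a JSON object that holds its "fn" and its "kwargs", one argument or row to a line. play_rows: Moves the arm, as the interface text tells. Its arguments: {"type":"object","properties":{"turn":{"type":"array"},"xyz":{"type":"array"},"gripper":{"type":"array"},"grip_force":{"type":"number"}},"required":["turn","xyz","gripper"]}

```bash
mkdir -p pics; cat > h.py <<'E'
import numpy as np, cv2
from workcell import sensors, imaging, order, bot
def grab(n,tag):
    s=sensors.read_state(); im,d=imaging.read_camera(n); np.savez(f'{tag}.npz',im=im,d=d,tcp=s['tcp_pos'],rot=s['tool_rot'])
    cv2.imwrite(f'pics/{tag}.png',im[:,:,::-1]); return s,im,d
def cam(n,s=None):
    c=imaging.calibration(n); K=np.array(c['K']);D=np.array(c['dist_coeffs'],float)
    if 'R' in c:
        R=np.array(c['R']);t=np.array(c['t']).ravel(); return K,D,R.T,-R.T@t
    H=np.array(c['hand_eye']);T=np.array(s['tool_rot']);p=np.array(s['tcp_pos'])
    return K,D,T@H[:3,:3],T@H[:3,3]+p
def rays(n,uv,s=None):
    K,D,Rw,o=cam(n,s); q=cv2.undistortPoints(np.array(uv,float).reshape(-1,1,2),K,D).reshape(-1,2)
    return o,(Rw@np.c_[q,np.ones(len(q))].T).T
def onplane(n,uv,z,s=None):
    o,d=rays(n,uv,s); return o+d*((z-o[2])/d[:,2])[:,None]
def bydepth(n,uv,d,s=None):
    o,r=rays(n,uv,s); return o+r*np.array([d[int(v),int(u)] for u,v in uv])[:,None]
def cloud(n,d,s=None):
    u,v=np.meshgrid(np.arange(640),np.arange(400)); uv=np.c_[u.ravel(),v.ravel()]
    o,r=rays(n,uv,s); return (o+r*d.reshape(-1,1)).reshape(400,640,3)
E
python3 - <<'E'
from h import *
for n in('scene','top','wrist'): s,im,d=grab(n,n+'0')
print(s)
for n in('scene','top'): print(cam(n)[3], cam(n)[0].tolist())
print(imaging.calibration('wrist')['hand_eye'],bot.finger_overhang)
E
```

```text
{'clock': 0.1, 'qpos': array([-1.41951987e+00,  4.94081011e-01,  1.34609794e+00,  7.67194599e-06,
        1.30252156e+00, -9.55418974e-02]), 'joint_vel': array([ 0.00015152, -0.00228739, -0.00191612, -0.00019561, -0.00104984,
       -0.00169699]), 'tau': array([ 2.86804454e-03, -8.83585167e+01, -3.84563076e+01, -2.91189226e-04,
        5.22253467e-03,  2.80194240e-05]), 'tcp_pos': array([ 0.15263172, -0.60574797,  0.25577502]), 'tool_rot': array([[ 9.69695176e-01,  2.44317909e-01, -1.59641667e-04],
       [ 2.44317935e-01, -9.69694563e-01,  1.09632288e-03],
       [ 1.13047656e-04, -1.10210233e-03, -9.99999386e-01]]), 'force': array([-0.57018161, -0.1125539 ,  0.16839265]), 'torque': array([ 0.02164348,  0.04099754, -0.04693964]), 'gripper_width': 1.0010771341156597}
[1.27848876 0.15510918 0.95136287] [[442.02165469457077, 0.0, 324.9949767741877], [0.0, 442.02165469457077, 208.89336070696223], [0.0, 0.0, 1.0]]
[0.38586442 0.01382168 1.10562166] [[441.3447215261072, 0.0, 321.147403281891], [0.0, 441.3447215261072, 191.78308460693094], [0.0, 0.0, 1.0]]
[[ 9.50325950e-04 -9.59153472e-01 -2.82884629e-01  7.15957009e-02]
 [ 9.99999089e-01  6.40416843e-04  1.18800038e-03 -9.16263890e-04]
 [-9.58310608e-04 -2.82885500e-01  9.59153208e-01 -1.17673555e-01]
 [ 0.00000000e+00  0.00000000e+00  0.00000000e+00  1.00000000e+00]] 0.025
```

View pics/scene0.png

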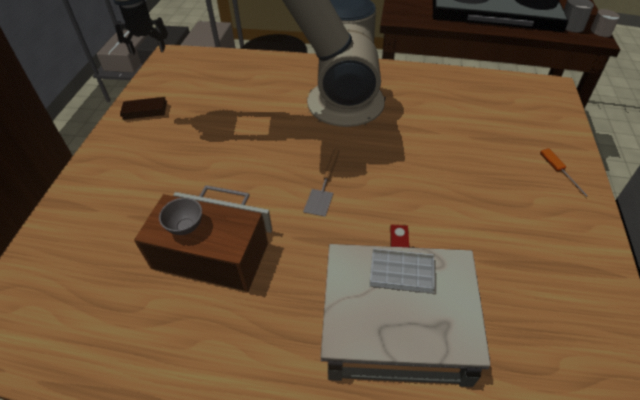

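View pics/top0.png

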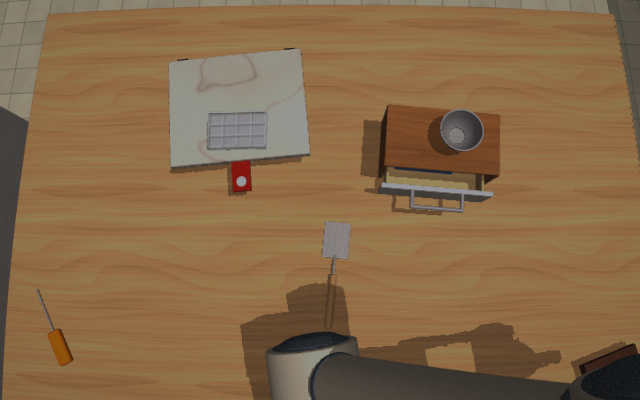

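View pics/wrist0.png

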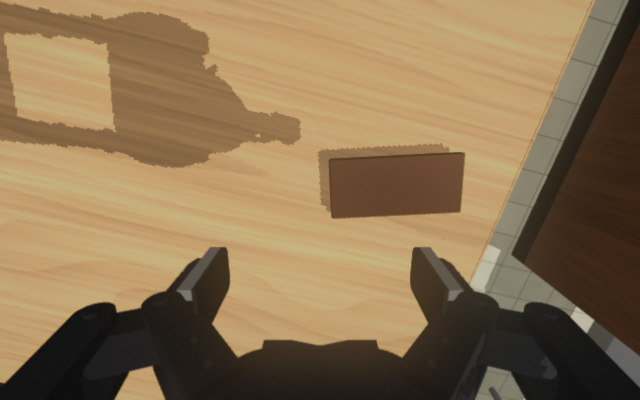

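The top view (image up is world +x, left is +y) shows the lug's white dot at about (241,182), the handle bar from (411,207) to (463,210), the carcass at (385–500, 107–178) and the spatula at (336,240). I'll measure these next.

```bash
cat > m0.py <<'E'
from h import *
import numpy as np
for n in('top','scene'):
    z=np.load(n+'0.npz'); im=z['im'].astype(int); d=z['d']; C=cloud(n,d)
    hsv=cv2.cvtColor(z['im'],cv2.COLOR_RGB2HSV)
    red=((hsv[...,0]<6)|(hsv[...,0]>174))&(hsv[...,1]>180)&(hsv[...,2]>80)
    nn,l,st,ce=cv2.connectedComponentsWithStats(red.astype(np.uint8)); k=1+np.argmax(st[1:,4])
    print(n,'red',st[k],ce[k])
    x,y,w,h,_=st[k]
    sub=(im[y:y+h,x:x+w].min(2)>110); ys,xs=np.nonzero(sub); print('dot px',xs.mean()+x,ys.mean()+y,len(xs))
    uv=[[xs.mean()+x,ys.mean()+y]]; print('dot',onplane(n,uv,.082),bydepth(n,uv,d))
    cnt,_=cv2.findContours((l==k).astype(np.uint8),0,1); r=cv2.boxPoints(cv2.minAreaRect(max(cnt,key=len))); print('lug corners',onplane(n,r,.082).round(4).tolist())
    # slab top plane
    m=(abs(C[...,2]-.091)<.006)&(im.min(2)>90)&(d>0)
    nn,l,st,ce=cv2.connectedComponentsWithStats(m.astype(np.uint8)); k=1+np.argmax(st[1:,4]); 
    cnt,_=cv2.findContours((l==k).astype(np.uint8),0,1); r=cv2.boxPoints(cv2.minAreaRect(max(cnt,key=len))); P=onplane(n,r,.091); print('slab',P.round(4).tolist())
    m=(abs(C[...,2]-.128)<.006)&(d>0)
    nn,l,st,ce=cv2.connectedComponentsWithStats(m.astype(np.uint8)); k=1+np.argmax(st[1:,4]); 
    cnt,_=cv2.findContours((l==k).astype(np.uint8),0,1); r=cv2.boxPoints(cv2.minAreaRect(max(cnt,key=len))); P=onplane(n,r,.128); print('carcass',P.round(4).tolist())
z=np.load('top0.npz'); C=cloud('top',z['d'])
for u,v in [(412,207),(437,208),(463,209),(383,186),(491,193),(437,190)]: print(u,v,C[v,u].round(4), z['im'][v,u], onplane('top',[[u,v]],.084).round(4))
E
python3 m0.py; python3 - <<'E'
import cv2
im=cv2.imread('pics/top0.png'); cv2.imwrite('pics/t0z.png',cv2.resize(im[90:230,360:520],None,fx=5,fy=5,interpolation=0)[:600,:800])
E
```

```text
top red [232 161  19  31 441] [240.82086168 174.77324263]
dot px 241.07042253521126 180.77464788732394 71
dot [[0.61118357 0.21505665 0.082     ]] [[0.61080131 0.21471525 0.08373659]]
lug corners [[0.6587, 0.2418, 0.082], [0.6612, 0.198, 0.082], [0.5881, 0.1912, 0.082], [0.5855, 0.2344, 0.082]]
slab [[0.922, 0.4368, 0.091], [0.9549, 0.0783, 0.091], [0.6775, 0.0494, 0.091], [0.6438, 0.3862, 0.091]]
carcass [[0.6386, -0.1137, 0.128], [0.7894, -0.1319, 0.128], [0.7639, -0.4134, 0.128], [0.6127, -0.3859, 0.128]]
scene red [391 225  18  21 245] [398.86938776 237.12244898]
dot px 399.35714285714283 231.5952380952381 42
dot [[0.60998662 0.21400419 0.082     ]] [[0.61006131 0.21399761 0.08209713]]
lug corners [[0.5926, 0.1922, 0.082], [0.5862, 0.234, 0.082], [0.6471, 0.237, 0.082], [0.6533, 0.1966, 0.082]]
slab [[0.9564, 0.0794, 0.091], [0.6788, 0.0439, 0.091], [0.6408, 0.4396, 0.091], [0.923, 0.4116, 0.091]]
carcass [[0.7708, -0.3991, 0.128], [0.6006, -0.4445, 0.128], [0.6381, -0.1213, 0.128], [0.7943, -0.1081, 0.128]]
412 207 [ 0.5476 -0.1889  0.0879] [108 103 102] [[ 0.5482 -0.1897  0.084 ]]
437 208 [ 0.5448 -0.2471  0.0911] [136 131 130] [[ 0.5459 -0.249   0.084 ]]
463 209 [ 0.5428 -0.3098  0.088 ] [118 111 112] [[ 0.5435 -0.3111  0.084 ]]
383 186 [ 0.597  -0.1215  0.0912] [149 149 153] [[ 0.5985 -0.1225  0.084 ]]
491 193 [ 0.5803 -0.3783  0.0926] [148 151 152] [[ 0.582  -0.3816  0.084 ]]
437 190 [ 0.5877 -0.2491  0.091 ] [149 149 157] [[ 0.5891 -0.251   0.084 ]]
```

View pics/t0z.png

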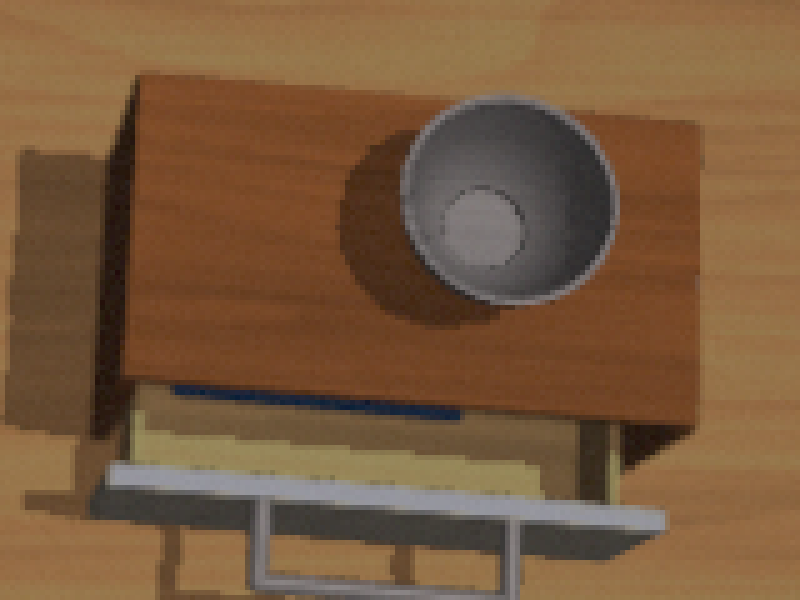

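```bash
cat >> h.py <<'E'
def plan(pos,yang,s=None):
    """world TCP target, tool pointing down, tool y axis at angle yang(deg) -> tool shift mm, turn deg"""
    from scipy.spatial.transform import Rotation as Ro
    s=s or sensors.read_state(); R=np.array(s['tool_rot']); a=np.radians(yang)
    y=np.array([np.cos(a),np.sin(a),0]); z=np.array([0,0,-1.]); T=np.c_[np.cross(y,z),y,z]
    print('from',np.round(s['tcp_pos'],4),'yang',np.degrees(np.arctan2(R[1,1],R[0,1])).round(2),'t',s['clock'],'F',np.round(s['force'],1),'g',round(s['gripper_width'],3))
    print('shift',(R.T@(np.array(pos)-s['tcp_pos'])*1000).round(1),'turn',Ro.from_matrix(R.T@T).as_rotvec(degrees=True).round(2))
E
python3 - <<'E'
from h import *
P=onplane('top',[[386,165],[499,175]],.128); print('carc front',P)
print(onplane('top',[[387.5,105.5],[500,115]],.128))
Q=onplane('top',[[381.5,184.5],[492.5,193.5]],.09);print('panel top back/edge',Q)
for A in(P,Q): v=A[0]-A[1]; print(-np.degrees(np.arctan2(v[0],v[1])), np.linalg.norm(v))
z=np.load('top0.npz');im=z['im'].astype(int)
# bar: find bright ridge in columns
pts=[]
for u in range(416,462,2):
    c=im[200:216,u].sum(1); w=np.clip(im[200:216,u,2]-im[200:216,u,0]+60,0,None); 
    g=(im[200:216,u].max(1)-im[200:216,u].min(1)); m=g<14
    if m.any(): pts.append([u,200+np.nonzero(m)[0].mean()])
B=onplane('top',pts,.089); k=np.polyfit(B[:,1],B[:,0],1); print('bar',len(pts),k,B[:,1].min(),B[:,1].max(),'x at -.25',np.polyval(k,-.25),-np.degrees(np.arctan(k[0])))
E
```

```text
carc front [[ 0.63839334 -0.12471116  0.128     ]
 [ 0.61584294 -0.38667682  0.128     ]]
[[ 0.78329389 -0.1324113   0.128     ]
 [ 0.76250991 -0.40149153  0.128     ]]
panel top back/edge [[ 0.60084155 -0.11824517  0.09      ]
 [ 0.5796401  -0.3828795   0.09      ]]
-4.919978485897344 0.26293445718166963
-4.5805271927814495 0.265482259493629
bar 23 [0.06772889 0.56178579] -0.3025494212795673 -0.19822980270723176 x at -.25 0.5448535688373084 -3.8746624049231753
```

```bash
python3 -c "
from h import *
plan([.545,-.25,.17],-4.6)"
```

```text
from [ 0.1527 -0.6058  0.2558] yang -75.86 t 0.15 F [ 0.2 -0.7  0.5] g 0.998
shift [ 467.4 -249.1   86.1] turn [-4.000e-02 -4.000e-02 -7.126e+01]
```

>>> {"fn": "play_rows", "kwargs": {
  "turn": [
    [0, 0, -10],
    [0, 0, -20],
    [0, 0, -30],
    [0, 0, -40],
    [0, 0, -50]
  ],
  "xyz": [
    [52, -28, 0],
    [104, -56, 0],
    [156, -84, 0],
    [208, -112, 0],
    [260, -139, 0]
  ],
  "gripper": [-0.3, -0.3, -0.3, -0.3, -0.3],
  "grip_force": 40
}}

```text
clock: 0.78
tcp_pos: [0.3719, -0.406, 0.256]
tool_rot: [[0.431, 0.902, -0.0], [0.902, -0.431, 0.001], [0.001, -0.001, -1.0]]
force: [0.6, -0.5, 0.7]
gripper_width: 0.349
```

```bash
python3 -c "
from h import *
plan([.545,-.25,.15],-4.6)"
```

```text
from [ 0.3719 -0.406   0.256 ] yang -25.54 t 0.775 F [ 0.6 -0.5  0.7] g 0.349
shift [215.3  88.9 106.1] turn [-2.000e-02 -5.000e-02 -2.094e+01]
```

>>> {"fn": "play_rows", "kwargs": {
  "turn": [
    [0, 0, -7],
    [0, 0, -14],
    [0, 0, -21],
    [0, 0, -21],
    [0, 0, -21]
  ],
  "xyz": [
    [50, 21, 20],
    [100, 42, 45],
    [150, 62, 70],
    [195, 80, 90],
    [215, 89, 106]
  ],
  "gripper": [-0.3, -0.3, -0.3, -0.3, -0.3]
}}

```text
clock: 1.4
tcp_pos: [0.5462, -0.2483, 0.149]
tool_rot: [[0.077, 0.997, -0.001], [0.997, -0.077, 0.001], [0.001, -0.001, -1.0]]
force: [0.1, -0.1, 0.3]
gripper_width: 0.352
```

```bash
python3 -c "
from h import *
s,im,d=grab('wrist','w1')
plan([.545,-.25,.09],-4.6)"
```

```text
from [ 0.5466 -0.2473  0.1473] yang -4.42 t 1.45 F [-0.6  3.3 -2.9] g 0.351
shift [-3.  -1.3 57.2] turn [-0.12 -0.14  0.18]
```

View pics/w1.png

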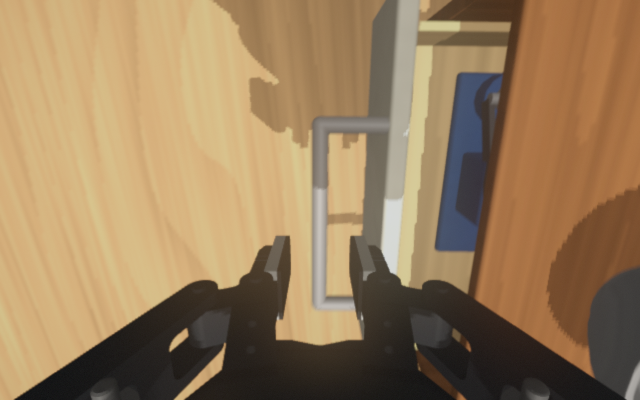

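The bar sits at column 320, between the fingers (columns 285 and 355), and the jaws are parallel to cabinet x. Next I descend and pinch.

>>> {"fn": "play_rows", "kwargs": {
  "turn": [
    [0, 0, 0],
    [0, 0, 0],
    [0, 0, 0],
    [0, 0, 0],
    [0, 0, 0]
  ],
  "xyz": [
    [-2, -1, 30],
    [-3, -1, 56],
    [-3, -1, 57],
    [-3, -1, 57],
    [-3, -1, 57]
  ],
  "gripper": [-0.3, -0.3, -0.3, -1, -1]
}}

```text
clock: 2.08
tcp_pos: [0.545, -0.2506, 0.0913]
tool_rot: [[0.077, 0.997, -0.002], [0.997, -0.077, 0.002], [0.002, -0.002, -1.0]]
force: [-4.4, -2.7, -2.0]
gripper_width: 0.096
```

```bash
python3 -c "
from h import *
plan([.545-.155,-.25,.09],-4.6)"
```

```text
from [ 0.545  -0.2506  0.0913] yang -4.44 t 2.075 F [-4.4 -2.7 -2. ] g 0.096
shift [ -11.4 -154.6    1.6] turn [-0.11 -0.1   0.16]
```

>>> {"fn": "play_rows", "kwargs": {
  "turn": [
    [0, 0, 0],
    [0, 0, 0],
    [0, 0, 0],
    [0, 0, 0],
    [0, 0, 0]
  ],
  "xyz": [
    [0, -20, 0],
    [0, -55, 0],
    [0, -90, 0],
    [0, -125, 0],
    [0, -148, 0]
  ],
  "gripper": [-1, -1, -1, -1, -1]
}}

```text
clock: 2.7
tcp_pos: [0.3953, -0.2381, 0.0916]
tool_rot: [[0.078, 0.997, -0.004], [0.997, -0.078, 0.004], [0.003, -0.004, -1.0]]
force: [3.1, 2.9, -32.4]
gripper_width: 0.094
```

>>> {"fn": "play_rows", "kwargs": {
  "turn": [
    [0, 0, 0],
    [0, 0, 0],
    [0, 0, 0],
    [0, 0, 0],
    [0, 0, 0]
  ],
  "xyz": [
    [0, -6, 0],
    [0, -9, 0],
    [0, -9, 0],
    [0, -9, 0],
    [0, -9, 0]
  ],
  "gripper": [-1, -1, -1, -1, -1]
}}

```text
clock: 3.32
tcp_pos: [0.39, -0.2387, 0.0926]
tool_rot: [[0.079, 0.997, 0.004], [0.997, -0.079, 0.001], [0.001, 0.004, -1.0]]
force: [30.1, 10.5, -23.8]
gripper_width: 0.101
```

```bash
python3 -c "
from h import *
s,im,d=grab('top','t1')
plan([.545-.155,-.25,.09],-4.6)"
```

```text
from [ 0.39   -0.2386  0.0926] yang -4.53 t 3.375 F [ 30.2  10.8 -24.5] g 0.101
shift [-11.4   0.9   2.6] turn [ 0.21 -0.06  0.07]
```

View pics/t1.png

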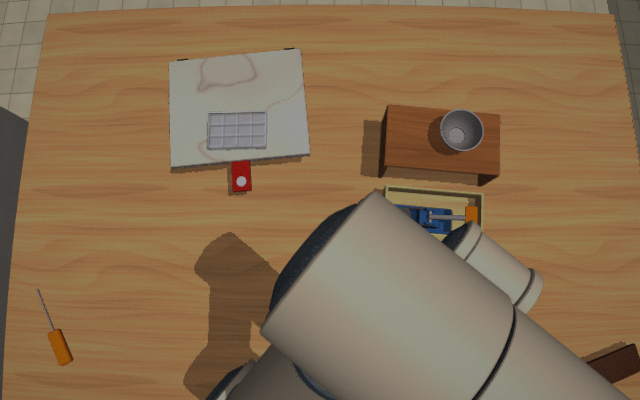

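The drawer is at its stop: 155 mm of travel with a 30 N reaction. The jack is visible at about (430,220). I'll release and rise.

>>> {"fn": "play_rows", "kwargs": {
  "turn": [
    [0, 0, 0],
    [0, 0, 0],
    [0, 0, 0],
    [0, 0, 0],
    [0, 0, 0]
  ],
  "xyz": [
    [0, 0, 0],
    [0, 0, 0],
    [0, 0, -30],
    [0, 0, -90],
    [0, 0, -150]
  ],
  "gripper": [-0.35, -0.35, -0.35, -0.35, -0.35]
}}

```text
clock: 4.0
tcp_pos: [0.3888, -0.2386, 0.2448]
tool_rot: [[0.079, 0.997, 0.003], [0.997, -0.079, 0.001], [0.001, 0.003, -1.0]]
force: [1.8, -1.6, -0.8]
gripper_width: 0.327
```

```bash
python3 -c "
from h import *
s,im,d=grab('wrist','w2')
s,im,d=grab('scene','s2')
plan([.52,-.25,.25],-4.6)"
```

```text
from [ 0.391  -0.2403  0.2485] yang -4.55 t 4.1 F [ 0.8  0.4 -0.8] g 0.328
shift [ 5.000e-01  1.294e+02 -1.000e-01] turn [0.64 0.25 0.05]
```

View pics/w2.png

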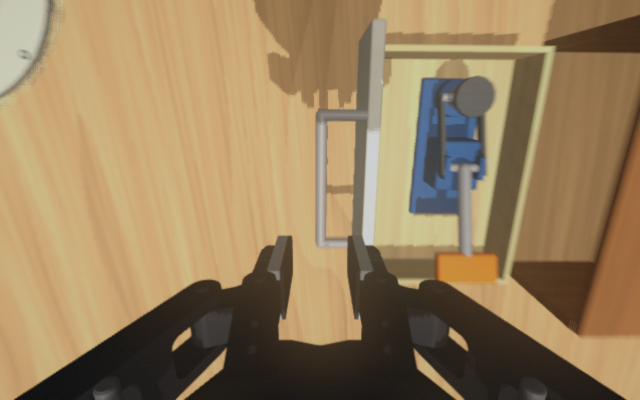

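View pics/s2.png

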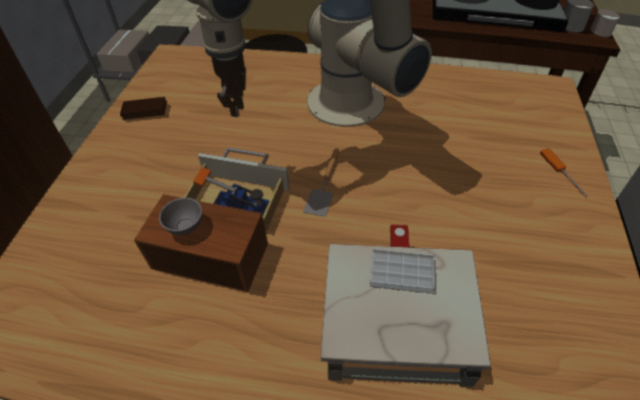

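The wrist view shows the drawer open, with the jack's saddle disc at (474,97), the orange pad at (467,268) and the left edge of the base running from (425,78) to (411,212).

```bash
cat > mj.py <<'E'
from h import *
import sys
def jack(tag,n='wrist',base=.012,show=True):
    z=np.load(tag+'.npz'); s=dict(tcp_pos=z['tcp'],tool_rot=z['rot']); im=z['im'];d=z['d']
    C=cloud(n,d,s); hsv=cv2.cvtColor(im,cv2.COLOR_RGB2HSV)
    def big(m):
        nn,l,st,ce=cv2.connectedComponentsWithStats(m.astype(np.uint8)); k=1+np.argmax(st[1:,4]); return l==k,st[k],ce[k]
    ora=(hsv[...,0]>5)&(hsv[...,0]<18)&(hsv[...,1]>200)&(hsv[...,2]>120)&(C[...,2]>base+.05)
    m,st,ce=big(ora); P=C[m]; print('pad px',st,ce.round(1),'z',np.median(P[:,2]).round(4)); t=P[P[:,2]>np.median(P[:,2])-.008]
    pad=(np.percentile(t,2,0)+np.percentile(t,98,0))/2; print('pad mean',pad.round(4), 'ray', onplane(n,[ce],base+.095,s).round(4))
    H=base+.062
    gr=(abs(C[...,2]-H)<.006)&(hsv[...,1]<70)&(d>0)
    gr=cv2.morphologyEx(gr.astype(np.uint8),cv2.MORPH_OPEN,np.ones((9,9)))
    m,st,ce=big(gr); cnt,_=cv2.findContours(m.astype(np.uint8),0,1); e=cv2.fitEllipse(max(cnt,key=len)); print('saddle px',st,ce.round(1),e)
    S=onplane(n,[e[0]],H,s)[0]; print('saddle',S.round(4),'depthz',np.median(C[m][:,2]).round(4), 'cloud',np.mean(C[m],0).round(4))
    bl=(hsv[...,0]>100)&(hsv[...,0]<130)&(hsv[...,1]>130)&(abs(C[...,2]-base-.008)<.005)
    m,st,ce=big(bl); cnt,_=cv2.findContours(m.astype(np.uint8),0,1); r=cv2.boxPoints(cv2.minAreaRect(max(cnt,key=len)))
    print('base px',st,r.round(0).tolist()); print(onplane(n,r,base+.008,s)[:,:2].round(4).tolist())
    return S,pad,m
if __name__=='__main__': jack(sys.argv[1],sys.argv[2] if len(sys.argv)>2 else 'wrist',float(sys.argv[3]) if len(sys.argv)>3 else .012)
E
python3 mj.py w2; python3 -c "
from h import *
z=np.load('w2.npz');s=dict(tcp_pos=z['tcp'],tool_rot=z['rot'])
print(onplane('wrist',[[474,97]],.074,s),bydepth('wrist',[[474,97]],z['d'],s))
P=onplane('wrist',[[425,79],[411,212]],.020,s);print(P); v=P[0]-P[1];print(np.degrees(np.arctan2(v[1],v[0])),np.linalg.norm(v))
"
```

```text
[[ 0.53305323 -0.17039156  0.074     ]] [[ 0.53273864 -0.17038202  0.07465076]]
[[ 0.50669741 -0.14915111  0.02      ]
 [ 0.49269626 -0.29586281  0.02      ]]
84.54859835999261 0.1473782717707872Traceback (most recent call last):
  File "mj.py", line 20, in <module>
    if __name__=='__main__': jack(sys.argv[1],sys.argv[2] if len(sys.argv)>2 else 'wrist',float(sys.argv[3]) if len(sys.argv)>3 else .012)
                             ~~~~^^^^^^^^^^^^^^^^^^^^^^^^^^^^^^^^^^^^^^^^^^^^^^^^^^^^^^^^^^^^^^^^^^^^^^^^^^^^^^^^^^^^^^^^^^^^^^^^^^^^^^^^^
  File "mj.py", line 9, in jack
    m,st,ce=big(ora); P=C[m]; print('pad px',st,ce.round(1),'z',np.median(P[:,2]).round(4)); t=P[P[:,2]>np.median(P[:,2])-.008]
            ~~~^^^^^
  File "mj.py", line 7, in big
    nn,l,st,ce=cv2.connectedComponentsWithStats(m.astype(np.uint8)); k=1+np.argmax(st[1:,4]); return l==k,st[k],ce[k]
                                                                         ~~~~~~~~~^^^^^^^^^^
    return _wrapfunc(a, 'argmax', axis=axis, out=out, **kwds)
    return bound(*args, **kwds)
ValueError: attempt to get argmax of an empty sequence
```

```bash
python3 -c "
import numpy as np,cv2
z=np.load('w2.npz');h=cv2.cvtColor(z['im'],cv2.COLOR_RGB2HSV);print(h[268,467],h[97,474],h[140,430],h[180,425])"
sed -i 's/hsv\[...,0\]<18)&(hsv\[...,1\]>200)&(hsv\[...,2\]>120)/hsv[...,0]<20)\&(hsv[...,1]>190)\&(hsv[...,2]>80)/' mj.py; python3 mj.py w2
```

```text
[ 17 183 202] [ 18  24 107] [100  11  68] [75  7 72]
pad px [438 277   2   2   4] [438.5 277.5] z 0.11
pad mean [ 0.4927 -0.3286  0.1101] ray [[ 0.4938 -0.3306  0.107 ]]
saddle px [ 453   79   40   38 1206] [472.6  97.6] ((472.4696044921875, 97.95069885253906), (35.2823486328125, 41.77071762084961), 65.73242950439453)
saddle [ 0.5317 -0.1711  0.074 ] depthz 0.0739 cloud [ 0.5319 -0.1709  0.0738]Traceback (most recent call last):
  File "mj.py", line 20, in <module>
    if __name__=='__main__': jack(sys.argv[1],sys.argv[2] if len(sys.argv)>2 else 'wrist',float(sys.argv[3]) if len(sys.argv)>3 else .012)
                             ~~~~^^^^^^^^^^^^^^^^^^^^^^^^^^^^^^^^^^^^^^^^^^^^^^^^^^^^^^^^^^^^^^^^^^^^^^^^^^^^^^^^^^^^^^^^^^^^^^^^^^^^^^^^^
  File "mj.py", line 17, in jack
    m,st,ce=big(bl); cnt,_=cv2.findContours(m.astype(np.uint8),0,1); r=cv2.boxPoints(cv2.minAreaRect(max(cnt,key=len)))
            ~~~^^^^
  File "mj.py", line 7, in big
    nn,l,st,ce=cv2.connectedComponentsWithStats(m.astype(np.uint8)); k=1+np.argmax(st[1:,4]); return l==k,st[k],ce[k]
                                                                         ~~~~~~~~~^^^^^^^^^^
    return _wrapfunc(a, 'argmax', axis=axis, out=out, **kwds)
    return bound(*args, **kwds)
ValueError: attempt to get argmax of an empty sequence
```

```bash
sed -i 's/hsv\[...,0\]<20)&(hsv\[...,1\]>190)&(hsv\[...,2\]>80)/hsv[...,0]<22)\&(hsv[...,1]>150)\&(hsv[...,2]>80)/; s/(hsv\[...,0\]>100)&(hsv\[...,0\]<130)&(hsv\[...,1\]>130)/(im[...,2].astype(int)-im[...,0]>25)/' mj.py; python3 mj.py w2
python3 -c "
import cv2
im=cv2.imread('pics/w2.png');cv2.imwrite('pics/w2z.png',cv2.resize(im[50:300,390:570],None,fx=2.4,fy=2.4,interpolation=0)[:600])"
```

```text
pad px [ 569  113   71  221 7167] [617.9 259.6] z 0.1282
pad mean [ 0.6427 -0.2979  0.1281] ray [[ 0.6612 -0.3258  0.107 ]]
saddle px [ 453   79   40   38 1206] [472.6  97.6] ((472.4696044921875, 97.95069885253906), (35.2823486328125, 41.77071762084961), 65.73242950439453)
saddle [ 0.5317 -0.1711  0.074 ] depthz 0.0739 cloud [ 0.5319 -0.1709  0.0738]
base px [ 410   79   46  134 2481] [[410.0, 79.0], [455.0, 79.0], [455.0, 212.0], [410.0, 212.0]]
[[0.491, -0.148], [0.5381, -0.1515], [0.5447, -0.3], [0.4915, -0.2958]]
```

View pics/w2z.png

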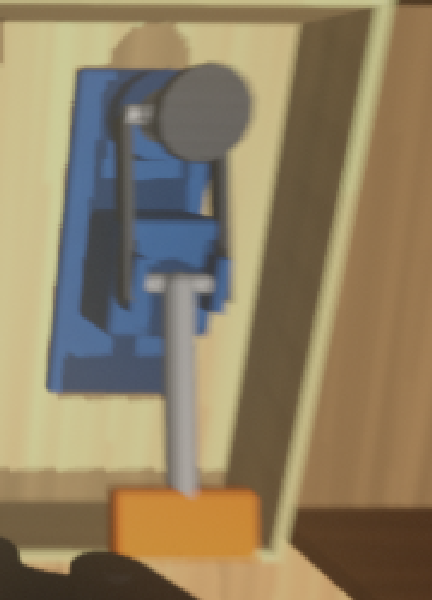

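```bash
python3 -c "
from h import *
z=np.load('w2.npz');s=dict(tcp_pos=z['tcp'],tool_rot=z['rot']);d=z['d']
print(bydepth('wrist',[[468,262],[468,267],[445,265],[490,265]],d,s))
P=onplane('wrist',[[468,267.5],[437,268],[499,268]],.107,s);print(P)
C=cloud('wrist',d,s); m=(C[...,2]>.098)&(C[...,0]<.6)&(C[...,1]>-.37);m[:, :430]=0
t=C[m];print(len(t),t.min(0),t.max(0),t.mean(0))
S=np.array([.5318,-.1709]); 
for p in P[:1]: v=S-p[:2];print(np.degrees(np.arctan2(v[1],v[0])),np.linalg.norm(v))
"
```

```text
[[ 0.52102144 -0.31688558  0.10631503]
 [ 0.52068431 -0.32134673  0.10761397]
 [ 0.49962822 -0.3181296   0.10651745]
 [ 0.5415216  -0.32142781  0.10683749]]
[[ 0.52102165 -0.32224732  0.107     ]
 [ 0.49208016 -0.32037285  0.107     ]
 [ 0.55013482 -0.3252007   0.107     ]]
14408 [ 0.39357679 -0.33613841  0.0980046 ] [ 0.54667178 -0.16616547  0.36252444] [ 0.44579749 -0.24465831  0.27053409]
85.92650294556162 0.1517306254026983
```

```bash
python3 -c "
from h import *
plan([.5268,-.2357,.18],-4.4)"
```

```text
from [ 0.391  -0.2403  0.2485] yang -4.55 t 4.1 F [ 0.8  0.4 -0.8] g 0.328
shift [ 15.6 134.2  69.9] turn [ 0.64  0.25 -0.15]
```

>>> {"fn": "play_rows", "kwargs": {
  "turn": [
    [0, 0, 0],
    [0.6, 0.2, -0.1],
    [0.6, 0.2, -0.1],
    [0.6, 0.2, -0.1],
    [0.6, 0.2, -0.1]
  ],
  "xyz": [
    [4, 45, 0],
    [9, 95, 10],
    [16, 134, 40],
    [16, 134, 70],
    [16, 134, 70]
  ],
  "gripper": [0.6, 0.6, 0.6, 0.6, 0.6]
}}

```text
clock: 4.72
tcp_pos: [0.5254, -0.2346, 0.1782]
tool_rot: [[0.077, 0.997, -0.003], [0.997, -0.077, 0.001], [0.001, -0.003, -1.0]]
force: [-0.0, 0.5, 1.0]
gripper_width: 0.8
```

```bash
python3 -c "
from h import *
s,im,d=grab('wrist','w3')
plan([.5268,-.2357,.052],-4.4)"
```

```text
from [ 0.5259 -0.2352  0.1798] yang -4.45 t 4.775 F [0.3 0.1 1.2] g 0.797
shift [ -0.4   1.1 127.8] turn [-0.06  0.01 -0.05]
```

View pics/w3.png

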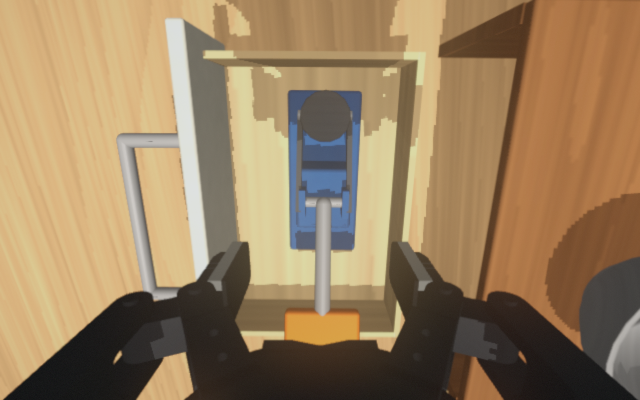

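The jack is centred between the fingers, with the hinge at (323,202) and the base spanning columns 288–361. I'll check the hinge position, then descend.

```bash
python3 -c "
from h import *
z=np.load('w3.npz');s=dict(tcp_pos=z['tcp'],tool_rot=z['rot'])
print(onplane('wrist',[[323,202]],.07,s),onplane('wrist',[[326,117]],.074,s),onplane('wrist',[[290,91],[361,91],[291,248],[354,248]],.02,s))"
```

```text
[[ 0.52720307 -0.23418801  0.07      ]] [[ 0.53392833 -0.17091325  0.074     ]] [[ 0.50570947 -0.14927177  0.02      ]
 [ 0.56585649 -0.15388331  0.02      ]
 [ 0.49154451 -0.2950872   0.02      ]
 [ 0.55332462 -0.29973461  0.02      ]]
```

>>> {"fn": "play_rows", "kwargs": {
  "turn": [
    [0, 0, 0],
    [0, 0, 0],
    [0, 0, 0],
    [0, 0, 0],
    [0, 0, 0]
  ],
  "xyz": [
    [0, 1, 40],
    [0, 1, 80],
    [0, 1, 110],
    [0, 1, 128],
    [0, 1, 128]
  ],
  "gripper": [0.6, 0.6, 0.6, 0.6, 0.6]
}}

```text
clock: 5.4
tcp_pos: [0.5266, -0.2355, 0.0521]
tool_rot: [[0.078, 0.997, -0.001], [0.997, -0.078, 0.0], [-0.0, -0.001, -1.0]]
force: [-0.5, -0.6, 0.3]
gripper_width: 0.799
```

Hinge and base agree with the estimate. No contact so far, so I grip.

>>> {"fn": "play_rows", "kwargs": {
  "turn": [
    [0, 0, 0],
    [0, 0, 0],
    [0, 0, 0],
    [0, 0, 0],
    [0, 0, 0]
  ],
  "xyz": [
    [0, 0, 0],
    [0, 0, 0],
    [0, 0, 0],
    [0, 0, 0],
    [0, 0, 0]
  ],
  "gripper": [-1, -1, -1, -1, -1],
  "grip_force": 60
}}

```text
clock: 6.02
tcp_pos: [0.5276, -0.236, 0.0538]
tool_rot: [[0.078, 0.997, 0.001], [0.997, -0.078, -0.001], [-0.001, 0.001, -1.0]]
force: [0.3, 0.5, 8.4]
gripper_width: 0.506
```

>>> {"fn": "play_rows", "kwargs": {
  "turn": [
    [0, 0, 0],
    [0, 0, 0],
    [0, 0, 0],
    [0, 0, 0],
    [0, 0, 0]
  ],
  "xyz": [
    [0, 0, -10],
    [0, 0, -35],
    [0, 0, -70],
    [0, 0, -110],
    [0, 0, -130]
  ],
  "gripper": [-1, -1, -1, -1, -1]
}}

```text
clock: 6.65
tcp_pos: [0.5278, -0.236, 0.1868]
tool_rot: [[0.078, 0.997, 0.004], [0.997, -0.078, -0.003], [-0.003, 0.004, -1.0]]
force: [0.9, 0.2, -6.7]
gripper_width: 0.507
```

```bash
python3 -c "
from h import *
a=np.radians(5.6); u=np.array([np.cos(a),np.sin(a)]);L=np.array([.6105,.2145])
for b in (.065,.135): print(L-b*u)
p=L-.135*u
s,im,d=grab('wrist','w4')
s,im,d=grab('scene','s4')
print(np.degrees(s['qpos']).round(1))
z=np.load('top0.npz')['im']
print(onplane('top',[[336,222],[333,270],[330,325],[323,258],[350,240]],.005).round(3))
plan([p[0],p[1],.18],-84.4)"
```

```text
[0.54581022 0.20815711]
[0.4761443  0.20132631]
[-30.   28.7  88.7  -0.   62.3 -25.5]
[[ 0.523 -0.013  0.005]
 [ 0.403 -0.005  0.005]
 [ 0.271  0.002  0.005]
 [ 0.433  0.019  0.005]
 [ 0.477 -0.048  0.005]]
from [ 0.5283 -0.2362  0.1867] yang -4.48 t 6.75 F [ 0.9 -0.9 -7. ] g 0.504
shift [432.2 -86.1   4.9] turn [ 3.700e-01 -6.000e-02  7.992e+01]
```

View pics/w4.png

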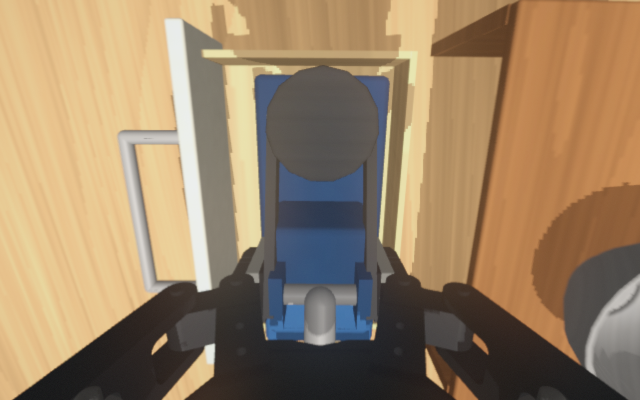

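View pics/s4.png

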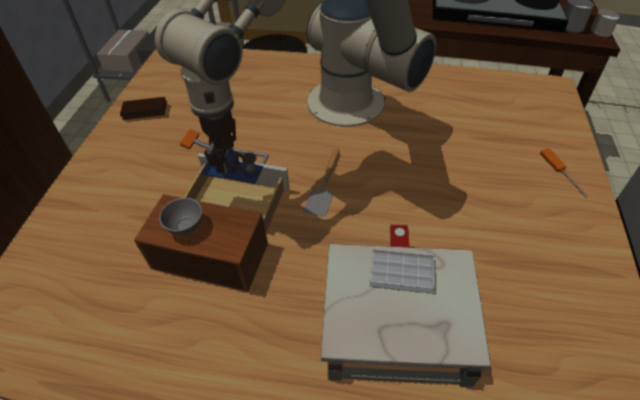

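The jack is held level, with the saddle at (322,124) in the wrist view. I'll carry it to a standoff spot 70 mm behind its final place.

>>> {"fn": "play_rows", "kwargs": {
  "turn": [
    [0, 0, 4],
    [0, 0, 13],
    [0, 0, 23],
    [0, 0, 33],
    [0, 0, 43]
  ],
  "xyz": [
    [30, -6, -10],
    [80, -16, -10],
    [130, -26, -10],
    [180, -36, -10],
    [230, -46, -10]
  ],
  "gripper": [-1, -1, -1, -1, -1]
}}

```text
clock: 7.38
tcp_pos: [0.4997, -0.0042, 0.1951]
tool_rot: [[0.735, 0.678, 0.004], [0.678, -0.735, -0.003], [0.0, 0.005, -1.0]]
force: [0.8, 0.6, -6.5]
gripper_width: 0.501
```

```bash
python3 -c "
from h import *
plan([.476,.2013,.15],-84.4)"
```

```text
from [ 0.4997 -0.0042  0.1951] yang -47.33 t 7.375 F [ 0.8  0.6 -6.5] g 0.501
shift [ 121.8 -167.4   44.3] turn [ 0.27 -0.12 37.07]
```

>>> {"fn": "play_rows", "kwargs": {
  "turn": [
    [0, 0, 9],
    [0.3, -0.1, 18],
    [0.3, -0.1, 28],
    [0.3, -0.1, 37],
    [0.3, -0.1, 37]
  ],
  "xyz": [
    [32, -45, 0],
    [64, -88, 0],
    [95, -130, 0],
    [122, -167, 10],
    [122, -167, 44]
  ],
  "gripper": [-1, -1, -1, -1, -1]
}}

```text
clock: 8.0
tcp_pos: [0.4764, 0.2043, 0.1505]
tool_rot: [[0.995, 0.098, 0.003], [0.098, -0.995, 0.002], [0.003, -0.002, -1.0]]
force: [1.7, -1.4, -7.1]
gripper_width: 0.506
```

>>> {"fn": "play_rows", "kwargs": {
  "turn": [
    [0, 0, 0],
    [0, 0, 0],
    [0, 0, 0],
    [0, 0, 0],
    [0, 0, 0]
  ],
  "xyz": [
    [0, 0, 0],
    [0, 0, 0],
    [0, 0, 0],
    [0, 0, 0],
    [0, 0, 0]
  ],
  "gripper": [-1, -1, -1, -1, -1]
}}

```text
clock: 8.62
tcp_pos: [0.4766, 0.2041, 0.1509]
tool_rot: [[0.995, 0.098, 0.003], [0.098, -0.995, 0.002], [0.003, -0.002, -1.0]]
force: [0.1, 1.0, -7.1]
gripper_width: 0.504
```

```bash
python3 -c "
from h import *
s,im,d=grab('wrist','w5')
hsv=cv2.cvtColor(im,cv2.COLOR_RGB2HSV)
grab('scene','s5');grab('top','t5')
C=cloud('wrist',d,s); R=np.array(s['tool_rot'])
Tl=(C-s['tcp_pos'])@R
m=(abs(Tl[...,2]+.0205)<.006)&(hsv[...,1]<80)&(d>0)
m=cv2.morphologyEx(m.astype(np.uint8),cv2.MORPH_OPEN,np.ones((9,9)))
c,_=cv2.findContours(m,0,1);e=cv2.fitEllipse(max(c,key=len));print(e,len(c))
o,r=rays('wrist',[e[0]],s); z=np.median(Tl[m>0][:,2]);print('tool saddle z',z)
r=r@R; o=(o-s['tcp_pos'])@R; print('saddle in tool',o+r*((z-o[2])/r[:,2])[:,None])
red=((hsv[...,0]<6)|(hsv[...,0]>174))&(hsv[...,1]>150)&(hsv[...,2]>60);print(red.sum())
plan([.476,.2013,.15],-84.4)"
```

```text
((322.6145935058594, 123.17948913574219), (111.62471008300781, 112.10675048828125), 10.267258644104004) 3
tool saddle z -0.0202870371173029
saddle in tool [[ 0.0659483   0.00017162 -0.02028704]]
2256
from [0.4764 0.2042 0.1506] yang -84.37 t 8.775 F [-0.2 -0.1 -7.3] g 0.505
shift [-0.7  2.8  0.6] turn [-0.1  -0.17  0.03]
```

View pics/w5.png

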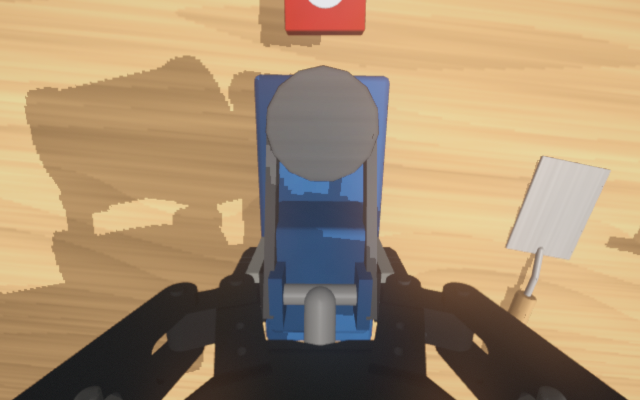

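View pics/s5.png

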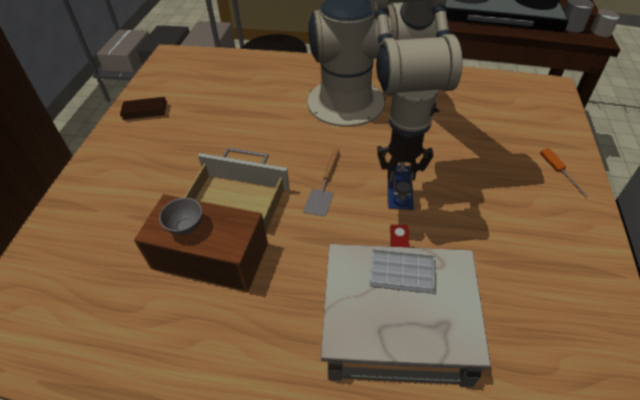

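View pics/t5.png

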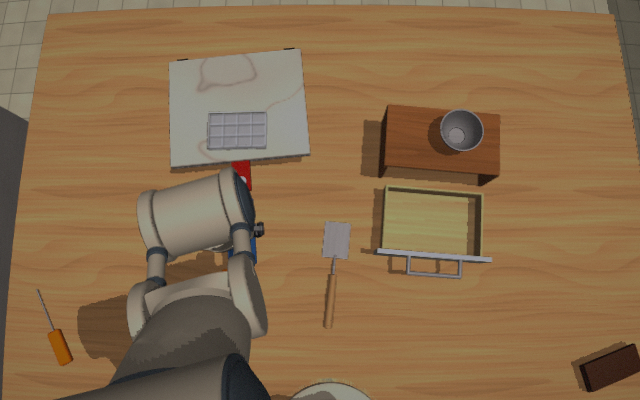

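```bash
python3 -c "
from h import *
z=np.load('w5.npz');s=dict(tcp_pos=z['tcp'],tool_rot=z['rot']);im=z['im']
hsv=cv2.cvtColor(im,cv2.COLOR_RGB2HSV)
red=((hsv[...,0]<6)|(hsv[...,0]>174))&(hsv[...,1]>150)&(hsv[...,2]>60)
for r in (4,12,20,27): 
  x=np.nonzero(red[r])[0];print(r,x.min(),x.max(),onplane('wrist',[[x.min(),r],[x.max(),r]],.082,s).round(4).tolist())
y=np.nonzero(red[:,295:355].any(1))[0].max(); print(y,onplane('wrist',[[325,27],[325,y]],.082,s))
"
cat > /dev/null; python3 -c "
import cv2
im=cv2.imread('pics/w5.png');cv2.imwrite('pics/w5z.png',cv2.resize(im[0:50,260:390],None,fx=6,fy=6,interpolation=0))"
```

```text
4 285 364 [[0.5977, 0.2355, 0.082], [0.6019, 0.1933, 0.082]]
12 285 364 [[0.5938, 0.2352, 0.082], [0.5981, 0.1928, 0.082]]
20 285 364 [[0.59, 0.2349, 0.082], [0.5942, 0.1923, 0.082]]
27 285 363 [[0.5865, 0.2347, 0.082], [0.5907, 0.1923, 0.082]]
31 [[0.5886866  0.21296776 0.082     ]
 [0.58671821 0.21276301 0.082     ]]
```

View pics/w5z.png

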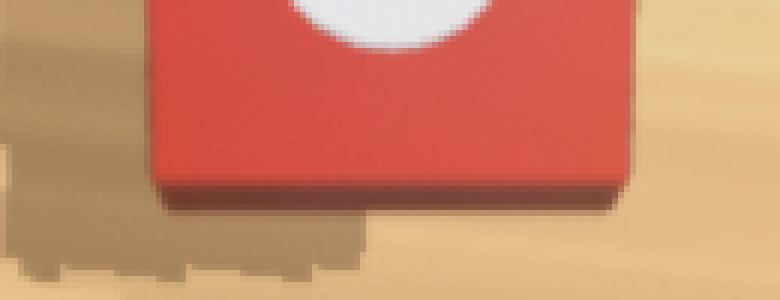

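```bash
python3 -c "
from h import *
plan([.475,.2021,.0447],-84.4)"
```

```text
from [0.4764 0.2042 0.1506] yang -84.37 t 8.775 F [-0.2 -0.1 -7.3] g 0.505
shift [ -1.9   2.1 105.9] turn [-0.1  -0.17  0.03]
```

>>> {"fn": "play_rows", "kwargs": {
  "turn": [
    [-0.1, -0.2, 0],
    [-0.1, -0.2, 0],
    [-0.1, -0.2, 0],
    [-0.1, -0.2, 0],
    [-0.1, -0.2, 0]
  ],
  "xyz": [
    [-1, 1, 35],
    [-2, 2, 70],
    [-2, 2, 95],
    [-2, 2, 105],
    [-2, 2, 105]
  ],
  "gripper": [-1, -1, -1, -1, -1]
}}

```text
clock: 9.4
tcp_pos: [0.475, 0.2022, 0.0455]
tool_rot: [[0.995, 0.098, -0.001], [0.098, -0.995, -0.0], [-0.001, 0.0, -1.0]]
force: [-0.8, -0.2, -7.1]
gripper_width: 0.508
```

```bash
python3 -c "
from h import *
s,_,_=grab('scene','s6');print(s['tool_rot'].round(4).tolist())
plan([.5445,.2089,.0445],-84.4)"
```

```text
[[0.9952, 0.098, -0.0009], [0.098, -0.9952, -0.0002], [-0.0009, 0.0001, -1.0]]
from [0.4753 0.2024 0.0461] yang -84.37 t 9.45 F [-0.3  0.2 -6.8] g 0.505
shift [69.5  0.3  1.6] turn [-0.   -0.    0.03]
```

View pics/s6.png

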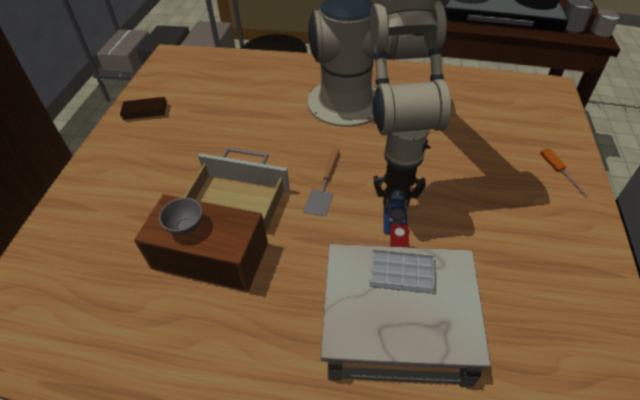

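>>> {"fn": "play_rows", "kwargs": {
  "turn": [
    [0, 0, 0],
    [0, 0, 0],
    [0, 0, 0],
    [0, 0, 0],
    [0, 0, 0]
  ],
  "xyz": [
    [15, 0, 1.5],
    [35, 0, 1.5],
    [55, 0, 1.5],
    [69.5, 0.3, 1.5],
    [69.5, 0.3, 1.5]
  ],
  "gripper": [-1, -1, -1, -1, -1]
}}

```text
clock: 10.07
tcp_pos: [0.546, 0.209, 0.045]
tool_rot: [[0.995, 0.098, 0.002], [0.098, -0.995, 0.001], [0.002, -0.0, -1.0]]
force: [-0.4, -0.9, -6.5]
gripper_width: 0.503
```

```bash
python3 -c "
from h import *
s,im,_=grab('wrist','w7')
plan([.5445,.2089,.0415],-84.4)"
```

```text
from [0.5447 0.2088 0.0447] yang -84.38 t 10.125 F [-0.5  0.5 -6.4] g 0.504
shift [-0.2 -0.1  3.2] turn [-0.01 -0.02  0.02]
```

View pics/w7.png

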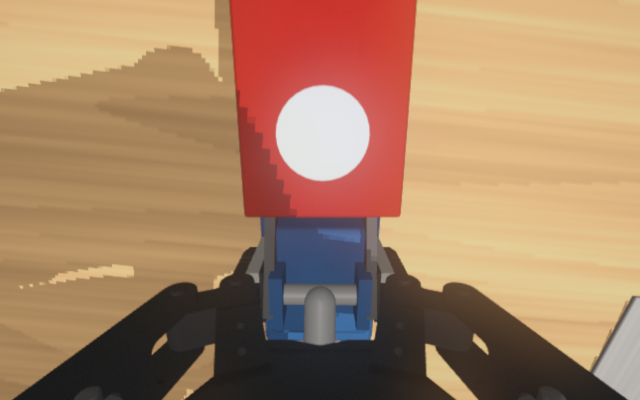

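```bash
python3 -c "
from h import *
z=np.load('w7.npz');s=dict(tcp_pos=z['tcp'],tool_rot=z['rot']);im=z['im'].astype(int)
m=(im.min(2)>170).astype(np.uint8);m[:60]=0;m[200:]=0;m[:,:250]=0;m[:,400:]=0
c,_=cv2.findContours(m,0,1);e=cv2.fitEllipse(max(c,key=len));print(e)
p=onplane('wrist',[e[0]],.082,s)[0];print(p,((p-s['tcp_pos'])@s['tool_rot']*1000).round(1))"
```

```text
((322.2649841308594, 132.65585327148438), (92.64851379394531, 94.63689422607422), 1.5359998941421509)
[0.61007532 0.21536967 0.082     ] [ 64.5  -0.1 -36.9]
```

>>> {"fn": "play_rows", "kwargs": {
  "turn": [
    [0, 0, 0],
    [0, 0, 0],
    [0, 0, 0],
    [0, 0, 0],
    [0, 0, 0]
  ],
  "xyz": [
    [0, 0, 1.5],
    [0, 0, 3],
    [0, 0, 4],
    [0, 0, 4],
    [0, 0, 4]
  ],
  "gripper": [-1, -1, -1, -1, -1]
}}

```text
clock: 10.75
tcp_pos: [0.5442, 0.2088, 0.0418]
tool_rot: [[0.995, 0.098, 0.0], [0.098, -0.995, 0.0], [0.0, -0.0, -1.0]]
force: [-7.0, -0.7, 18.0]
gripper_width: 0.502
```

The dot lies at tool (64.5, −0.1) mm and the saddle at (65.9, 0.2), so they agree within 1.5 mm, and the jack is on the table. Next I release and rise.

>>> {"fn": "play_rows", "kwargs": {
  "turn": [
    [0, 0, 0],
    [0, 0, 0],
    [0, 0, 0],
    [0, 0, 0],
    [0, 0, 0]
  ],
  "xyz": [
    [0, 0, -0.5],
    [0, 0, -0.5],
    [0, 0, -0.5],
    [0, 0, -0.5],
    [0, 0, -0.5]
  ],
  "gripper": [0.2, 0.5, 0.5, 0.5, 0.5]
}}

```text
clock: 11.38
tcp_pos: [0.5441, 0.2088, 0.0422]
tool_rot: [[0.995, 0.098, -0.0], [0.098, -0.995, 0.0], [-0.0, -0.0, -1.0]]
force: [-0.2, -0.1, -0.3]
gripper_width: 0.753
```

>>> {"fn": "play_rows", "kwargs": {
  "turn": [
    [0, 0, 0],
    [0, 0, 0],
    [0, 0, 0],
    [0, 0, 0],
    [0, 0, 0]
  ],
  "xyz": [
    [0, 0, -10],
    [0, 0, -30],
    [0, 0, -70],
    [0, 0, -120],
    [0, 0, -160]
  ],
  "gripper": [0.5, 0.5, 0.5, 0.5, 0.5]
}}

```text
clock: 12.0
tcp_pos: [0.5442, 0.2088, 0.2049]
tool_rot: [[0.995, 0.098, 0.001], [0.098, -0.995, 0.0], [0.002, -0.0, -1.0]]
force: [-0.1, 0.5, -0.1]
gripper_width: 0.749
```

>>> {"fn": "play_rows", "kwargs": {
  "turn": [
    [0, 0, 0],
    [0, 0, 0],
    [0, 0, 0],
    [0, 0, 0],
    [0, 0, 0]
  ],
  "xyz": [
    [-50, 0, 0],
    [-90, 0, 0],
    [-90, 0, 0],
    [-90, 0, 0],
    [-90, 0, 0]
  ],
  "gripper": [-1, -1, -1, -1, -1]
}}

```text
clock: 12.62
tcp_pos: [0.4555, 0.2001, 0.2049]
tool_rot: [[0.995, 0.098, 0.002], [0.098, -0.995, 0.001], [0.002, -0.0, -1.0]]
force: [0.5, 0.1, 0.1]
gripper_width: 0.001
```

```bash
python3 -c "
from h import *
s,im,_=grab('wrist','w8')
grab('scene','s8')
a=np.radians(5.6);p=np.array([.6105,.215])-.151*np.array([np.cos(a),np.sin(a)]);print(p)
plan([*p,.15],-84.4)"
```

```text
[0.46022066 0.20026498]
from [0.4553 0.2    0.2047] yang -84.38 t 12.725 F [ 0.8 -0.3 -0.5] g 0.003
shift [ 4.9  0.3 54.7] turn [-0.02 -0.1   0.02]
```

View pics/w8.png

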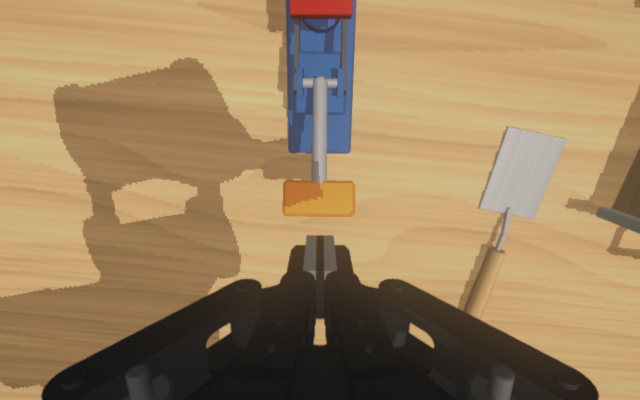

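View pics/s8.png

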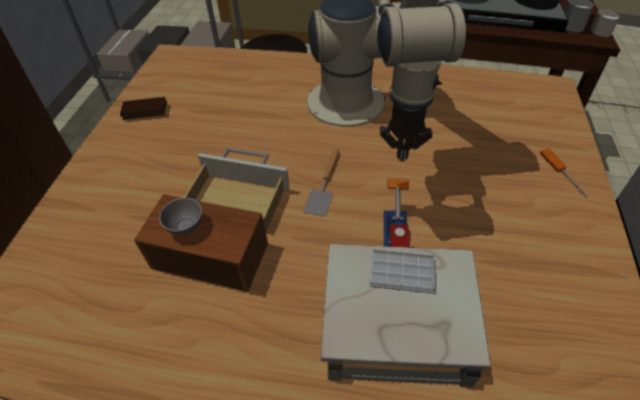

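```bash
python3 -c "
from h import *
z=np.load('w8.npz');s=dict(tcp_pos=z['tcp'],tool_rot=z['rot'])
p=onplane('wrist',[[319,198]],.095,s)[0];print('pad',p,bydepth('wrist',[[319,198]],z['d'],s))
b=onplane('wrist',[[290,151],[351,151]],.008,s);print('base rear',b,b.mean(0)+.130*np.array([.9952,.0976,0]))
a=np.array([.9952,.0976]);print('saddle from pad',p[:2]+.151*a)
plan([p[0],p[1],.14],-84.4,None)"
```

```text
pad [0.45785883 0.20140552 0.095     ] [[0.45792101 0.20141139 0.09520699]]
base rear [[0.47869377 0.23333991 0.008     ]
 [0.48484686 0.17134298 0.008     ]] [0.61114631 0.21502944 0.008     ]
saddle from pad [0.60813403 0.21614312]
from [0.4553 0.2    0.2047] yang -84.38 t 12.725 F [ 0.8 -0.3 -0.5] g 0.003
shift [ 2.6 -1.1 64.7] turn [-0.02 -0.1   0.02]
```

The pad is at (0.459, 0.201, 0.095), and the base and pad both put the saddle within about 2 mm of the lift point. I'll go to just above the pad.

>>> {"fn": "play_rows", "kwargs": {
  "turn": [
    [0, 0, 0],
    [0, 0, 0],
    [0, 0, 0],
    [0, 0, 0],
    [0, 0, 0]
  ],
  "xyz": [
    [1, -1, 30],
    [3, -1, 60],
    [3, -1, 77],
    [3, -1, 78],
    [3, -1, 78]
  ],
  "gripper": [-1, -1, -1, -1, -1]
}}

```text
clock: 13.35
tcp_pos: [0.4587, 0.2014, 0.1271]
tool_rot: [[0.995, 0.098, 0.002], [0.098, -0.995, 0.001], [0.002, -0.0, -1.0]]
force: [0.8, -0.8, 0.2]
gripper_width: 0.0
```

>>> {"fn": "play_rows", "kwargs": {
  "turn": [
    [0, 0, 0],
    [0, 0, 0],
    [0, 0, 0],
    [0, 0, 0],
    [0, 0, 0]
  ],
  "xyz": [
    [0, 0, 5],
    [0, 0, 9],
    [-1, 0, 14],
    [-2, 0, 19],
    [-3, 0, 24]
  ],
  "gripper": [-1, -1, -1, -1, -1]
}}

```text
clock: 13.98
tcp_pos: [0.4553, 0.2011, 0.103]
tool_rot: [[0.995, 0.098, 0.002], [0.098, -0.995, 0.001], [0.002, -0.0, -1.0]]
force: [-4.8, 0.5, 13.5]
gripper_width: -0.001
```

```bash
python3 -c "
from h import *
grab('scene','s9')
plan([.45,.2,.087],-84.4,None)"
```

```text
from [0.4551 0.2011 0.1025] yang -84.39 t 14.025 F [-3.   0.9 11.1] g -0.002
shift [-5.2  0.6 15.5] turn [-0.02 -0.07  0.01]
```

>>> {"fn": "play_rows", "kwargs": {
  "turn": [
    [0, 0, 0],
    [0, 0, 0],
    [0, 0, 0],
    [0, 0, 0],
    [0, 0, 0]
  ],
  "xyz": [
    [-1, 0, 5],
    [-3, 0, 10],
    [-4, 0, 14],
    [-5, 0, 15.5],
    [-5, 0, 16]
  ],
  "gripper": [-1, -1, -1, -1, -1]
}}

```text
clock: 14.65
tcp_pos: [0.4522, 0.2009, 0.0871]
tool_rot: [[0.995, 0.098, 0.006], [0.098, -0.995, 0.001], [0.006, -0.001, -1.0]]
force: [5.2, -2.3, 13.8]
gripper_width: 0.001
```

```bash
python3 -c "
from h import *
s,im,d=grab('scene','s10')
s,im,d=grab('wrist','w10')
plan([.45,.2,.087],-84.4,None)"
```

```text
from [0.4523 0.2009 0.0871] yang -84.39 t 14.75 F [ 6.3 -2.3 13. ] g 0.0
shift [-2.3  0.7  0.1] turn [-0.05 -0.32  0.01]
```

View pics/w10.png

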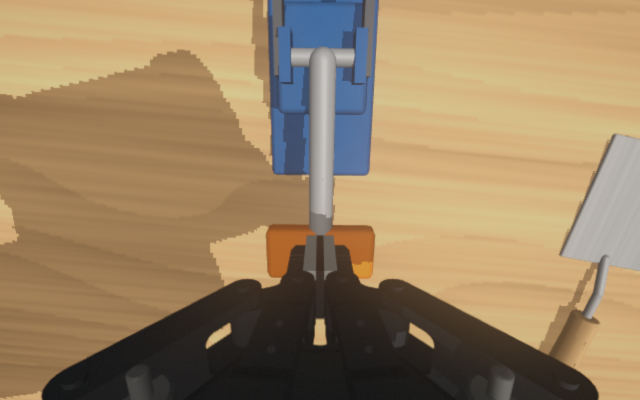

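View pics/s10.png

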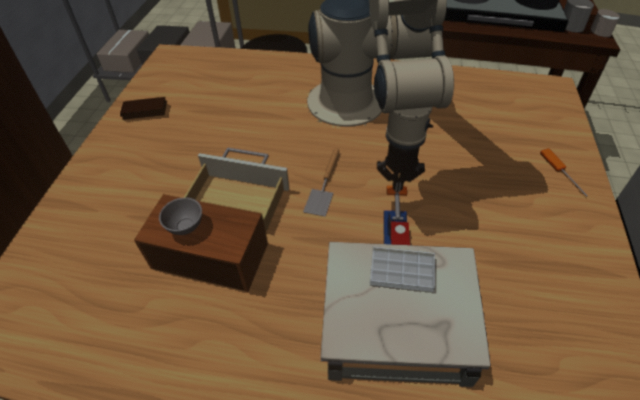

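The fingers are on the pad and the handle is near its stop. I'll check the lug height from the scene depth.

```bash
cat > lug.py <<'E'
from h import *
def lug(tag,n='scene'):
    z=np.load(tag+'.npz'); im=z['im']; C=cloud(n,z['d']); hsv=cv2.cvtColor(im,cv2.COLOR_RGB2HSV)
    red=((hsv[...,0]<6)|(hsv[...,0]>174))&(hsv[...,1]>180)&(hsv[...,2]>80)
    nn,l,st,ce=cv2.connectedComponentsWithStats(red.astype(np.uint8)); k=1+np.argmax(st[1:,4]); m=cv2.erode((l==k).astype(np.uint8),np.ones((3,3)))>0
    x,y,w,h,_=st[k]; W=np.zeros_like(m); W[y:y+h,x:x+w]=(im[y:y+h,x:x+w].min(2)>110)
    print(tag,'lug top z',np.median(C[m][:,2]).round(4),m.sum(),'dot z',np.median(C[W][:,2]).round(4), C[W].mean(0).round(4))
if __name__=='__main__':
    import sys
    for t in sys.argv[1:]: lug(t)
E
python3 lug.py s8 s9 s10
```

```text
s8 lug top z 0.0824 134 dot z 0.0831 [0.6258 0.2126 0.1028]
s9 lug top z 0.0848 134 dot z 0.086 [0.6108 0.2134 0.0858]
s10 lug top z 0.0936 151 dot z 0.0948 [0.6111 0.2138 0.0949]
```

The lug has risen about 11.5 mm, so the trial stroke is done. Now I let the handle up.

>>> {"fn": "play_rows", "kwargs": {
  "turn": [
    [0, 0, 0],
    [0, 0, 0],
    [0, 0, 0],
    [0, 0, 0],
    [0, 0, 0]
  ],
  "xyz": [
    [1, 0, -6],
    [3, 0, -15],
    [5, 0, -25],
    [7, 0, -36],
    [7, 0, -46]
  ],
  "gripper": [-1, -1, -1, -1, -1]
}}

```text
clock: 15.38
tcp_pos: [0.4589, 0.2015, 0.1335]
tool_rot: [[0.995, 0.098, 0.005], [0.098, -0.995, 0.001], [0.005, -0.001, -1.0]]
force: [-0.0, 0.1, 0.6]
gripper_width: -0.001
```

>>> {"fn": "play_rows", "kwargs": {
  "turn": [
    [0, 0, 0],
    [0, 0, 0],
    [0, 0, 0],
    [0, 0, 0],
    [0, 0, 0]
  ],
  "xyz": [
    [0, 0, -20],
    [0, 0, -40],
    [0, 0, -50],
    [0, 0, -50],
    [0, 0, -50]
  ],
  "gripper": [-1, -1, -1, -1, -1]
}}

```text
clock: 16.0
tcp_pos: [0.4583, 0.2014, 0.1829]
tool_rot: [[0.995, 0.098, 0.004], [0.098, -0.995, 0.001], [0.004, -0.001, -1.0]]
force: [0.3, 0.3, 0.6]
gripper_width: 0.003
```

```bash
python3 -c "
from h import *
s,im,d=grab('scene','s11')
s,im,d=grab('wrist','w11')
s,im,d=grab('top','t11')
from lug import lug
lug('s11')
plan([.459,.201,.127],-84.4,None)"
```

```text
s11 lug top z 0.0825 133 dot z 0.083 [0.6106 0.2139 0.083 ]
from [0.4584 0.2014 0.183 ] yang -84.39 t 16.15 F [0.1 0.4 1.3] g -0.0
shift [ 0.4  0.5 56. ] turn [-0.04 -0.24  0.01]
```

View pics/w11.png

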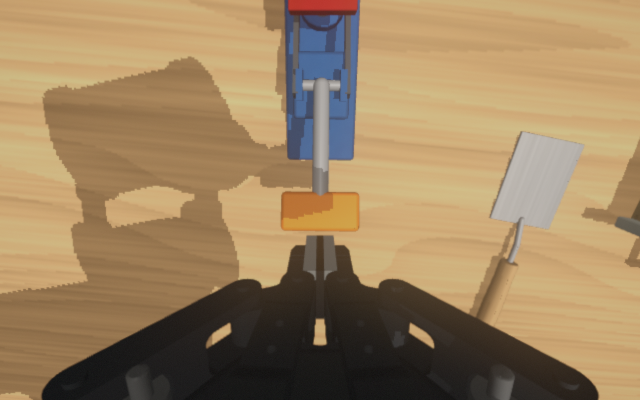

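```bash
python3 -c "
from h import *
z=np.load('w11.npz');s=dict(tcp_pos=z['tcp'],tool_rot=z['rot'])
print(bydepth('wrist',[[319,211],[300,211]],z['d'],s),onplane('wrist',[[320,211]],.095,s))
b=onplane('wrist',[[288,159],[353,159]],.008,s);print('saddle from base',b.mean(0)+.130*np.array([.9952,.0976,0]))"
```

```text
[[0.45820432 0.20241999 0.09593251]
 [0.45628128 0.21576076 0.09420612]] [[0.45795252 0.20168727 0.095     ]]
saddle from base [0.60974038 0.21598194 0.008     ]
```

The jack hasn't shifted, the handle is fully up (pad z 0.095) and the slab is down. Now the final stroke.

>>> {"fn": "play_rows", "kwargs": {
  "turn": [
    [0, 0, 0],
    [0, -0.2, 0],
    [0, -0.2, 0],
    [0, -0.2, 0],
    [0, -0.2, 0]
  ],
  "xyz": [
    [0, 0, 30],
    [0, 0, 50],
    [0, 0, 56],
    [0, 0, 62],
    [-1, 0, 68]
  ],
  "gripper": [-1, -1, -1, -1, -1]
}}

```text
clock: 16.77
tcp_pos: [0.4579, 0.2015, 0.1152]
tool_rot: [[0.995, 0.098, 0.002], [0.098, -0.995, 0.001], [0.002, -0.001, -1.0]]
force: [-1.4, 0.1, 3.4]
gripper_width: 0.0
```

```bash
python3 -c "
from h import *
plan([.4515,.2009,.0865],-84.4,None)"
```

```text
from [0.4579 0.2015 0.1152] yang -84.39 t 16.775 F [-1.4  0.1  3.4] g 0.0
shift [-6.5 -0.1 28.7] turn [-0.05 -0.1   0.01]
```

>>> {"fn": "play_rows", "kwargs": {
  "turn": [
    [0, 0, 0],
    [0, 0, 0],
    [0, 0, 0],
    [0, 0, 0],
    [0, 0, 0]
  ],
  "xyz": [
    [-1, 0, 7],
    [-3, 0, 14],
    [-5, 0, 21],
    [-7, 0, 27],
    [-8, 0, 29]
  ],
  "gripper": [-1, -1, -1, -1, -1]
}}

```text
clock: 17.4
tcp_pos: [0.4524, 0.2012, 0.0868]
tool_rot: [[0.995, 0.098, 0.007], [0.098, -0.995, 0.002], [0.007, -0.001, -1.0]]
force: [7.5, -2.0, 19.7]
gripper_width: -0.002
```

>>> {"fn": "play_rows", "kwargs": {
  "turn": [
    [0, 0, 0],
    [0, 0, 0],
    [0, 0, 0],
    [0, 0, 0],
    [0, 0, 0]
  ],
  "xyz": [
    [0, 0, 0.5],
    [0, 0, 0.8],
    [0, 0, 0.8],
    [0, 0, 0.8],
    [0, 0, 0.8]
  ],
  "gripper": [-1, -1, -1, -1, -1]
}}

```text
clock: 18.02
tcp_pos: [0.4526, 0.2012, 0.0867]
tool_rot: [[0.995, 0.098, 0.008], [0.098, -0.995, 0.002], [0.008, -0.002, -1.0]]
force: [-4.3, -3.1, 20.5]
gripper_width: 0.002
```

```bash
python3 -c "
from h import *
s,im,d=grab('scene','s12')
s,im,d=grab('wrist','w12')
s,im,d=grab('top','t12')
from lug import lug
lug('s12')
plan([.4515,.2009,.0865],-84.4,None)"
```

```text
s12 lug top z 0.0939 145 dot z 0.0961 [0.6118 0.2138 0.0958]
from [0.4526 0.2012 0.0867] yang -84.38 t 18.175 F [-3.6 -2.2 22.2] g 0.001
shift [-1.1  0.2  0.2] turn [-0.09 -0.47  0.02]
```

View pics/w12.png

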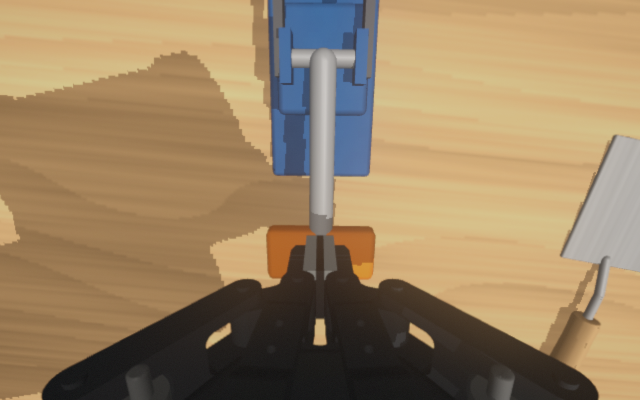

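View pics/s12.png

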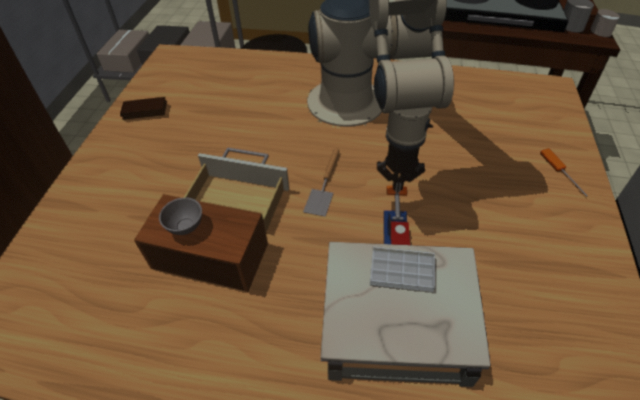

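The slab is raised about 12 mm and the fingers hold 22 N on the pad. The drawer is open, and the mould, bowl and spatula look undisturbed. I'm handing in.

```bash
python3 -c "
from h import *
print(order.hand_in())"
```

```text
the job is handed in; nothing more can be done
None
```

I opened the drawer to its stop and left it open, then stood the jack on the table with its saddle under the red lug. After one full trial stroke and a full return of the handle, I pushed it down again and handed in still holding it at about 18 s. The hand-in reports no verdict.

| Check | Result |
|---|---|
| Drawer | 155 mm of travel, with a 30 N reaction at the stop |
| Saddle to lift point | about 1–3 mm apart in the wrist views |
| Trial stroke | lug rose about 11.5 mm |
| Handle let up | pad back at 95 mm; lug top back to its starting height |
| Final hold | lug about 12 mm up, 22 N on the press pad, fingertips about 62 mm above the table (the pad's fully-down height) |
| Mould, bowl and spatula | look unmoved in the pictures; I did not measure them |

I noticed two small disagreements. Saddle position estimates from the jack's base and from its press pad differed by about 3 mm. Scene-camera height readings for the lug ran about 1 mm high, the dot slightly more. Both are well inside the limits, and no check failed.

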